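# Show which vial lost its cap, and where the cap lies

## Task

One of the four test vials in the rack has lost its screw cap. Show me which: with the tool pointing straight down, bring the fingertips about 2 cm above the open vial's mouth and dwell there, still, for two seconds; then in the same way point for two seconds at its missing cap, the small white one lying loose on the cabinet top, and finish still pointing at it. Touch nothing, and do not point at anything else on the way: travel well above the other things.

Things in the scene. Friction and masses are not known exactly. Their poses are not given: they have to be found in the camera images.
- vial_open_mouth (a point): centre of the mouth of the one vial without a cap: upright glass tube, 25 mm wide, 65 mm long, loose in one of the rack's holes (which one varies); mouth 75 mm above the cabinet top, z up. Pointing = TCP (between the finger pads, 19 mm behind the fingertips) within 15 mm sideways and 20 to 70 mm above this point; 40 mm leaves the fingertips 2 cm clear.
- vial_capped1_top (a point): vertical glass vial, 25 mm in diameter, wearing a white ribbed screw cap (28 mm across, 16 mm tall), standing in the rack in a hole that changes from start to start. Point at the centre of the cap's top, 79 mm above the cabinet top; z up. Not to be pointed at or touched.
- vial_capped2_top (a point): vertical glass vial, 25 mm in diameter, wearing a white ribbed screw cap (28 mm across, 16 mm tall), standing in the rack in a hole that changes from start to start. Point at the centre of the cap's top, 79 mm above the cabinet top; z up. Not to be pointed at or touched.
- vial_capped3_top (a point): vertical glass vial, 25 mm in diameter, wearing a white ribbed screw cap (28 mm across, 16 mm tall), standing in the rack in a hole that changes from start to start. Point at the centre of the cap's top, 79 mm above the cabinet top; z up. Not to be pointed at or touched.
- vial_cap_top (a point): centre of the top of the loose vial cap: white ribbed plastic cap, 28 mm across, 16 mm tall, lying flat on the cabinet top, the same as those on the three other vials; z up, 16 mm above the cabinet top. Pointing at it is judged in the same way: TCP within 15 mm sideways and 20 to 70 mm above this point.
- rack: fixed plain wooden vial rack, 50 x 200 x 35 mm, with four 27 mm holes 25 mm deep in a row along its own y axis, 45 mm apart (at y = -67.5, -22.5, 22.5 and 67.5 mm). Origin at the centre of its underside; its position and yaw vary.
- jar_cap_top (a point): centre of the top of a smooth white jar cap, 52 mm across, 16 mm tall, too wide for any vial, lying on the cabinet top. Not to be pointed at or touched.
- suction_cup_top (a point): centre of the top of a greyish silicone suction cup, 42 mm across its lip, 24 mm tall with a narrow neck and knob, lip down on the cabinet top. Not to be pointed at or touched.
- tub: fixed closed empty flip-top tub of clear plastic, about 106 x 146 mm, 66 mm tall with its lid, beyond the small things. Origin at the centre of its underside.
- tweezer: stainless steel planting tweezer, 260 mm long along its x axis, 26 mm wide, 8 mm tall, lying on the cabinet top to the right. Origin at the centre of its underside.
Things that resemble listed ones, but are neither listed nor needed, are in the scene too. What is shaped like the part that bears vial_open_mouth but orange or yellow is not meant.

How it is judged:
On the way, in this order (a step that is already met when the one before it is completed fails the run):
1. point down at the open vial's mouth from just above it and dwell there (horizontal distance between the grasp point and vial_open_mouth below 0.015 m and z of the grasp point in the frame of vial_open_mouth between 0.02 and 0.07 m and angle between the grasp point's own z axis and vertical above 2.7 rad), for 1.5 s.
2. then point down at the loose vial cap from just above it and dwell there (horizontal distance between the grasp point and vial_cap_top below 0.015 m and z of the grasp point in the frame of vial_cap_top between 0.02 and 0.07 m and angle between the grasp point's own z axis and vertical above 2.7 rad), for 1.5 s.
At the end, for the whole second after the job is handed in: The tool still points down (within 25 degrees of vertical) at the loose vial cap, the TCP within 15 mm sideways of and 20 to 70 mm above the centre of its top; every vial, cap, the suction cup and the tweezer is within 6 mm of where it started (all of step 2 and distance of each of vial_open_mouth, vial_cap_top, vial_capped1_top, vial_capped2_top, vial_capped3_top, jar_cap_top, suction_cup_top, tweezer from where it was at the start of the episode below 0.006 m); the robot touches nothing.
It fails at once if the robot touches something (contact force between any of the fingers, the arm and anything else above 0.3 N).
It fails at once if something was moved or lifted by more than 8 mm (distance of any of vial_open_mouth, vial_cap_top, vial_capped1_top, vial_capped2_top, vial_capped3_top, jar_cap_top, suction_cup_top, tweezer from where it was at the start of the episode above 0.008 m).
It fails at once if the tool point comes right over another vial, the jar cap or the suction cup (within 12 mm sideways and less than 60 mm above the centre of its top) ((horizontal distance between the grasp point and vial_capped1_top below 0.012 m and z of the grasp point in the frame of vial_capped1_top between -0.02 and 0.06 m) or (horizontal distance between the grasp point and vial_capped2_top below 0.012 m and z of the grasp point in the frame of vial_capped2_top between -0.02 and 0.06 m) or (horizontal distance between the grasp point and vial_capped3_top below 0.012 m and z of the grasp point in the frame of vial_capped3_top between -0.02 and 0.06 m) or (horizontal distance between the grasp point and jar_cap_top below 0.012 m and z of the grasp point in the frame of jar_cap_top between -0.02 and 0.06 m) or (horizontal distance between the grasp point and suction_cup_top below 0.012 m and z of the grasp point in the frame of suction_cup_top between -0.02 and 0.06 m)).
It also fails if it takes over 42 s, if anything falls off the work surface, if the arm or the gripper's body presses on something with over 40 N, if the wrist force passes 120 N, or if a joint passes its speed limit or range.

## Robot

A 7-joint arm with a two-finger parallel gripper is mounted at the origin on the work surface. World frame = base frame: x ahead of the robot, y to its left, z up, the work surface at z = 0. Lengths are in m, angles in rad, forces in N, time in s.
With the tool pointing down it reaches from about 0.4 to 0.85 m from the base axis. Payload 4.5 kg.
Tool frame: the origin (TCP) lies between the finger pads, 19 mm behind the fingertips; this is the grasp point; z points along the fingers, y is the line along which they close (so a half turn about z gives the same grasp; the last joint's range is limited). The gripper opens to 88 mm and grips with 3 to 60 N. Pads are 18 mm wide; open, the fingers measure 123 mm over their backs; the gripper's body (75 mm by 187 mm) begins 45 mm behind the grasp point.
Start: joints at [-1.164, 0.689, -0.195, 1.565, 0.157, 0.902, -0.215], TCP at [0.228, 0.582, 0.257] pointing down, gripper open.
Joint ranges: [-3.01, 3.01], [-0.46, 2.08], [-1.47, 1.51], [0.13, 2.56], [-1, 4.14], [0.04, 2.09], [-2.66, 2.66]. Speed limits (rad/s): [2.57, 2.57, 3.14, 3.14, 3.14, 3.14, 3.14].

## Interface

Orientations are given as a unit quaternion [x, y, z, w].
In Python, from plant import * gives the robot as it stands. The module is installed in compiled form; this text tells all that it offers.
- The arm moves only by the shell command python3 -m jog 'ROWS' [OPENING] [FORCE]. ROWS is JSON, a list that holds one entry, the list of rows, each a list of 6 numbers: the shift along the tool's x, y, z in m, then the turn, a rotation vector about the tool's x, y, z in rad. In form: [[[dx, dy, dz, ax, ay, az], ...]]. A call has 1 to 12 rows; each row shifts and turns the commanded pose from where the row before left it, along the tool's axes as they then stand; what a row does not reach is not made up. A row lasts 1/8 s, in which the tool goes at most 62.5 mm and 10.7 degrees, less where a joint would pass 70% of its speed; a pose out of reach is approached as far as the arm can. A call with a gripper value outside its range is refused whole. OPENING is the finger opening in m, from 0 to 0.0881, set as the call begins (- or left out, the last holds). The fingers move at their own pace and stop on an object; FORCE is the grip in N (left out, the last holds). Time passes only in rows, so rows that do not move let the fingers close. It gives the time, the measured TCP pose, the force, the opening and the grip force at its end, in the units of the state.
- get_state(): the state, without advancing time (a new reading comes with each control period).
- snapshot(name): name is "scene" or "top" or "wrist"; returns a dict with "frame" (400x640x3 uint8, red, green, blue), "mtx" (3x3 intrinsics, pixels), "xyz" and "orientation" of the camera in the world; the wrist camera has in their place "mount" (4x4, takes a point from camera to tool coordinates, whose origin is the TCP and whose axes are the flange's). Camera axes: x right, y down, z forward; pixel columns grow to the right and rows downward; lengths in m; the calibration is good to about 2 mm. A picture is of the moment at which its call begins: read the wrist's pose just before it. There is no depth.
- finish_job(): hands the job in; it is judged then, once.
The state is a dict: "clock": time; "q": joint angles; "qd": joint speeds; "joint_torque": joint torques, N m; "tool_pos": TCP position; "eef_rot": TCP orientation; "contact_force": force on the tool from outside, world axes, zero at the start; "moment": the same for the moment, N m; "opening": opening from 0.0 (shut) to 1.0 (fully open); "finger_force": force on a finger pad.
Only numpy, scipy, OpenCV 4.12 (cv2) and the standard library are available. Lean on these libraries where they do the work, as an engineer would, in place of code of your own. Each camera call takes 0.05 s, during which the arm holds its last target. There are 200 camera calls.

## Working session

There is one attempt and no reset: what is moved stays moved. The work goes in short steps, Python scripts to look and compute and a shell command to move; the robot and the scene stay as the last step left them, time stands still between calls to the robot, and variables do not carry over. Pictures are saved under pics/ and viewed, at most 10 in all, crops included, and the job is handed in when it is done.

```bash
mkdir -p pics
cat > h.py <<'E'
from plant import *
import numpy as np, cv2
from scipy.spatial.transform import Rotation as R
def grab(n,f):
    s=snapshot(n); cv2.imwrite(f,s["frame"][:,:,::-1]); return s
def ray(s,u,v,z):
    d=R.from_quat(s["orientation"]).as_matrix()@np.linalg.inv(s["mtx"])@[u,v,1]; o=np.array(s["xyz"])
    return o+d*(z-o[2])/d[2]
E
python3 - <<'E'
from h import *
for n in("top","scene"):
    s=grab(n,f"pics/{n}.png"); print(n,s["mtx"].tolist(),s["xyz"],s["orientation"])
st=get_state();print(st["tool_pos"],st["eef_rot"],st["clock"])
E
```

```text
top [[388.3584267697477, 0.0, 327.5488238640327], [0.0, 388.3584267697477, 199.20767463981377], [0.0, 0.0, 1.0]] [ 0.55990767 -0.04094792  0.83862628] [ 0.71174815 -0.70095966  0.03430477 -0.02988822]
scene [[445.37843012344916, 0.0, 322.25786743445286], [0.0, 445.37843012344916, 200.25543074436177], [0.0, 0.0, 1.0]] [ 1.35967715 -0.3309315   0.56310663] [ 0.72165997  0.48684254 -0.27126896 -0.41061464]
[0.22748356 0.58155566 0.25668947] [ 1.85292738e-01  9.82683022e-01 -8.19413362e-04 -9.31348131e-05] 0.1
```

View pics/top.png

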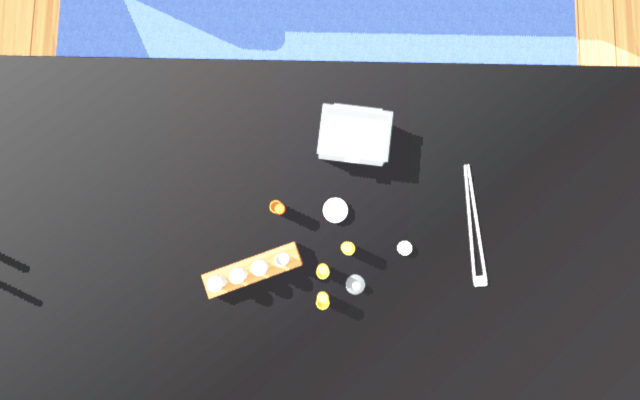

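View pics/scene.png

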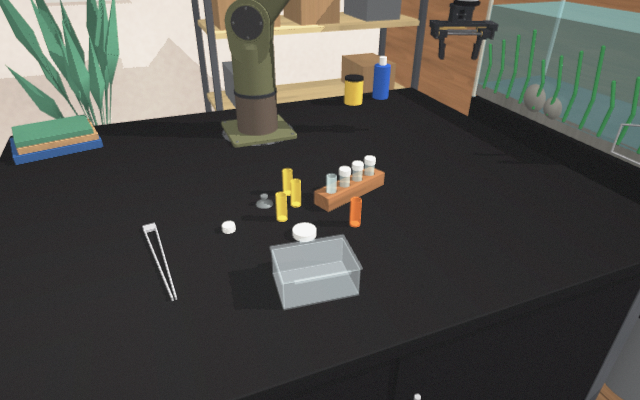

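Top view: the rack holds vials at (216,284), (237,275), (259,267) and (282,260). The first three have white caps. The one at (282,260), which is (331,178) in the scene view, looks like open glass. There are yellow and orange tubes at (278,208), (348,248), (323,271) and (323,300). White round things are the large jar cap at (335,210), the greyish suction cup at (355,285) and the small cap at (404,248). The small cap fits the description. I'll confirm both in one enlarged crop.

Run:
```python
from h import *
t=cv2.imread("pics/top.png");s=cv2.imread("pics/scene.png")
a=cv2.resize(t[190:310,200:300],(500,600),interpolation=3)[:, :400]
f=lambda i,y,x,h,w,k:cv2.resize(i[y:y+h,x:x+w],(w*k,h*k),interpolation=cv2.INTER_CUBIC)
A=f(t,235,200,70,100,4); B=f(t,230,380,35,50,8); C=f(s,145,310,70,100,4); D=f(s,210,205,35,50,8)
cv2.imwrite("pics/crop.png",np.vstack([np.hstack([A,B]),np.hstack([C,D])]))
T=snapshot("top");S=snapshot("scene")
def tri(p,q):
    a,b=np.array(T["xyz"]),np.array(S["xyz"]); d=ray(T,*p,0)-a; e=ray(S,*q,0)-b
    k=np.linalg.lstsq(np.c_[d,-e],b-a,rcond=None)[0]; x,y=a+k[0]*d,b+k[1]*e
    return ((x+y)/2).round(4),np.linalg.norm(x-y).round(4)
print("vial tri",tri((283,259.5),(331.5,177)),"cap tri",tri((404.5,248),(228.5,225)))
for z in(0,.016):print("cap",z,ray(T,404.5,248,z),ray(S,228.5,225,z))
print("vial .075",ray(T,283,259.5,.075),ray(S,331.5,177,.075))
for n,p,z in(("c1",(259,267),.079),("c2",(237,275),.079),("c3",(216,284),.079),("jar",(335,210),.016),("suc",(356,286),.024)):print(n,ray(T,*p,z).round(3))
for u,v in((294,242),(302,265),(203,274),(209,298)):print("rack",ray(T,u,v,.035).round(3))
```

```text
vial tri (array([0.5107, 0.0423, 0.0692]), np.float64(0.0042)) cap tri (array([ 0.534 , -0.2103,  0.0106]), np.float64(0.0003))
cap 0 [ 0.53372217 -0.21237514  0.        ] [ 0.51803451 -0.20812339  0.        ]
cap 0.016 [ 0.53422175 -0.20910451  0.016     ] [ 0.54194878 -0.21161284  0.016     ]
vial .075 [0.51036538 0.03969508 0.075     ] [0.52125878 0.03986266 0.075     ]
c1 [0.496 0.085 0.079]
c2 [0.48  0.127 0.079]
c3 [0.462 0.167 0.079]
jar [ 0.612 -0.062  0.016]
suc [ 0.455 -0.107  0.024]
rack [0.544 0.022 0.035]
rack [0.497 0.005 0.035]
rack [0.476 0.206 0.035]
rack [0.428 0.192 0.035]
```

View pics/crop.png

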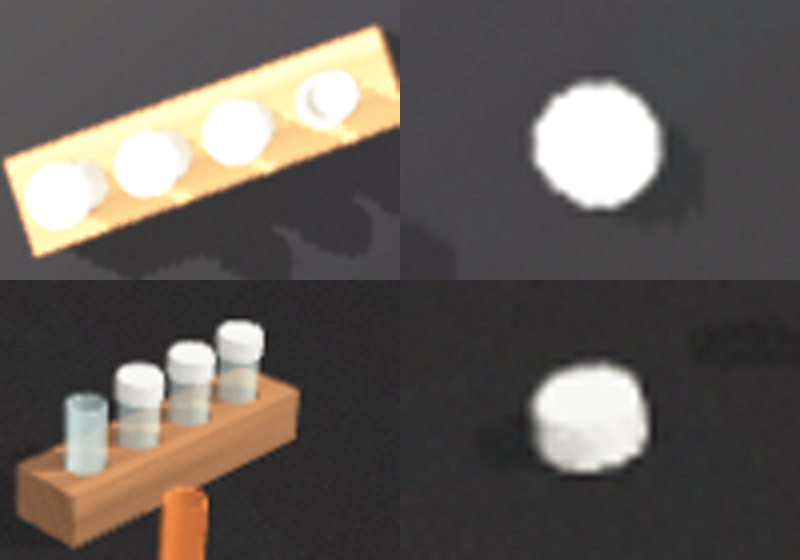

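The crop confirms it. The vial at (281,260) has an open ring mouth and the other three wear caps. The object at (404.6,248) is the small white ribbed cap. Next I'll work out the shifts.

```bash
cat >> h.py <<'E'
def left(p):
    st=get_state(); r=R.from_quat(st["eef_rot"]); print(st["clock"],np.round(st["tool_pos"],4),"tool shift",np.round(r.inv().apply(np.array(p)-st["tool_pos"]),4),"zaxis",r.as_matrix()[:,2].round(3),"F",np.round(st["contact_force"],2))
E
python3 - <<'E'
from h import *
T=snapshot("top");S=snapshot("scene")
print(ray(T,281,260,.075),ray(S,331.7,175.5,.075),ray(T,404.6,248,.016),ray(S,228.75,223.5,.016))
v=ray(T,281,260,.075); left([v[0],v[1],.257])
E
```

```text
[0.50934622 0.04355756 0.075     ] [0.5145718 0.0432496 0.075    ] [ 0.53422486 -0.20931537  0.016     ] [ 0.53637771 -0.20987485  0.016     ]
0.3 [0.2276 0.5819 0.2572] tool shift [-4.585e-01 -3.988e-01  4.000e-04] zaxis [-0. -0. -1.] F [ 0.27 -0.02  0.01]
```

```bash
python3 -m jog '[[[-0.02,-0.017,0,0,0,0],[-0.04,-0.035,0,0,0,0],[-0.04,-0.035,0,0,0,0],[-0.04,-0.035,0,0,0,0],[-0.04,-0.035,0,0,0,0],[-0.04,-0.035,0,0,0,0],[-0.04,-0.035,0,0,0,0],[-0.04,-0.035,0,0,0,0],[-0.04,-0.035,0,0,0,0],[-0.04,-0.035,0,0,0,0],[-0.04,-0.034,0,0,0,0],[-0.02,-0.017,0,0,0,0]]]' 0.02; python3 -m jog '[[[0,0,0,0,0,0],[0,0,0,0,0,0]]]'; python3 -c '
from h import *
left([.511,.0435,.117])'
```

```text
clock: 1.8
tool_pos: [0.4991, 0.0617, 0.2574]
eef_rot: [0.187, 0.982, -0.001, 0.0]
contact_force: [-0.4, 0.6, 0.4]
opening: 0.228
finger_force: 0.0
clock: 2.05
tool_pos: [0.4974, 0.0665, 0.2574]
eef_rot: [0.185, 0.983, 0.0, -0.0]
contact_force: [0.3, 1.0, 0.3]
opening: 0.226
finger_force: 0.0
2.05 [0.4974 0.0665 0.2574] tool shift [-0.0211 -0.0166  0.1404] zaxis [-0.     0.001 -1.   ] F [0.29 1.01 0.34]
```

Next: align at height, then look with the wrist camera before going down.

```bash
python3 -m jog '[[[-0.011,-0.0085,0,0,0,0],[-0.01,-0.008,0,0,0,0],[0,0,0,0,0,0],[0,0,0,0,0,0],[0,0,0,0,0,0]]]'
python3 - <<'E'
from h import *
left([.511,.0435,.117]); st=get_state()
s=grab("wrist","pics/w1.png"); M=np.array(s["mount"]); K=s["mtx"]
r=R.from_quat(st["eef_rot"])
def proj(p):
    t=r.inv().apply(np.array(p)-st["tool_pos"]); c=np.linalg.inv(M)@[*t,1]; q=K@c[:3]; return q[:2]/q[2]
print(M.round(3).tolist(),"vial expected px",proj([.511,.0435,.075]), proj([.496,.085,.079]))
E
```

```text
clock: 2.68
tool_pos: [0.5113, 0.0426, 0.2574]
eef_rot: [0.185, 0.983, 0.0, -0.0]
contact_force: [-0.5, 0.3, -0.1]
opening: 0.225
finger_force: 0.0
2.675 [0.5113 0.0426 0.2574] tool shift [0.0005 0.0008 0.1404] zaxis [-0.  0. -1.] F [-0.5   0.29 -0.08]
[[-0.001, -0.952, -0.307, 0.079], [1.0, -0.001, 0.0, 0.0], [-0.0, -0.307, 0.952, -0.128], [0.0, 0.0, 0.0, 1.0]] vial expected px [323.04785613 179.6706681 ] [355.94499426 152.6456093 ]
```

View pics/w1.png

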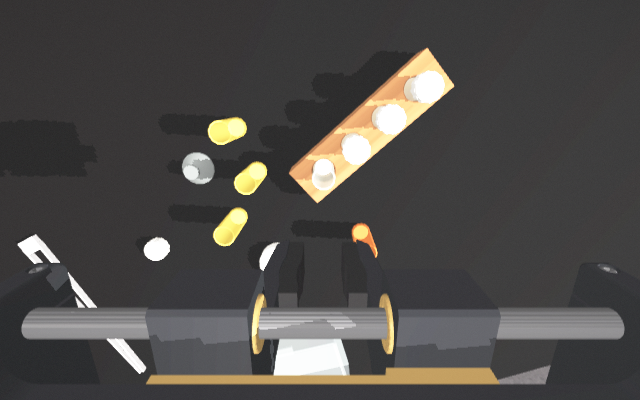

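The wrist view shows the open mouth at about (323,181), against a predicted (323,180). I'll descend and dwell.

```bash
python3 -m jog '[[[0,0,0.02,0,0,0],[0,0,0.03,0,0,0],[0,0,0.03,0,0,0],[0,0,0.03,0,0,0],[0,0,0.02,0,0,0],[0,0,0.01,0,0,0],[0,0,0,0,0,0],[0,0,0,0,0,0],[0,0,0,0,0,0],[0,0,0,0,0,0]]]'; python3 -m jog '[[[0,0,0,0,0,0],[0,0,0,0,0,0],[0,0,0,0,0,0],[0,0,0,0,0,0],[0,0,0,0,0,0],[0,0,0,0,0,0],[0,0,0,0,0,0],[0,0,0,0,0,0],[0,0,0,0,0,0],[0,0,0,0,0,0],[0,0,0,0,0,0],[0,0,0,0,0,0]]]'; python3 -m jog '[[[0,0,0,0,0,0],[0,0,0,0,0,0],[0,0,0,0,0,0],[0,0,0,0,0,0]]]';python3 -c '
from h import *
left([.511,.0435,.117]);left([.535,-.2095,.23])'
```

```text
clock: 3.98
tool_pos: [0.5118, 0.0422, 0.1179]
eef_rot: [0.185, 0.983, 0.0, 0.0]
contact_force: [0.3, 0.5, -0.8]
opening: 0.222
finger_force: 0.0
clock: 5.48
tool_pos: [0.5115, 0.0422, 0.1174]
eef_rot: [0.185, 0.983, 0.0, 0.0]
contact_force: [-0.4, 0.7, -1.0]
opening: 0.229
finger_force: 0.0
clock: 5.98
tool_pos: [0.5115, 0.0421, 0.1174]
eef_rot: [0.185, 0.983, 0.0, -0.0]
contact_force: [-0.7, 0.3, -0.7]
opening: 0.225
finger_force: 0.0
5.975 [0.5115 0.0421 0.1174] tool shift [0.0009 0.0011 0.0004] zaxis [-0.  0. -1.] F [-0.69  0.3  -0.67]
5.975 [0.5115 0.0421 0.1174] tool shift [-0.1136 -0.2258 -0.1126] zaxis [-0.  0. -1.] F [-0.69  0.3  -0.67]
```

That dwell was about 2.25 s. Next: up, across, and check over the cap.

```bash
python3 -m jog '[[[0,0,-0.02,0,0,0],[0,0,-0.03,0,0,0],[0,0,-0.03,0,0,0],[0,0,-0.03,0,0,0],[0,0,0,0,0,0],[-0.01,-0.02,0,0,0,0],[-0.02,-0.04,0,0,0,0],[-0.02,-0.04,0,0,0,0],[-0.02,-0.04,0,0,0,0],[-0.02,-0.04,0,0,0,0],[-0.015,-0.03,0,0,0,0],[-0.0086,-0.0158,0,0,0,0]]]'; python3 -m jog '[[[0,0,0,0,0,0],[0,0,0,0,0,0],[0,0,0,0,0,0],[0,0,0,0,0,0]]]'
python3 - <<'E'
from h import *
left([.535,-.2095,.056])
E
```

```text
clock: 7.48
tool_pos: [0.5341, -0.2115, 0.226]
eef_rot: [0.187, 0.982, -0.0, -0.001]
contact_force: [-0.0, -0.4, -0.8]
opening: 0.225
finger_force: 0.0
clock: 7.98
tool_pos: [0.5352, -0.2084, 0.2275]
eef_rot: [0.184, 0.983, 0.0, 0.0]
contact_force: [0.5, 0.8, -0.5]
opening: 0.229
finger_force: 0.0
7.975 [ 0.5352 -0.2084  0.2275] tool shift [-0.0002 -0.0011  0.1715] zaxis [ 0.  0. -1.] F [ 0.48  0.77 -0.46]
```

```bash
python3 -m jog '[[[0,-0.001,0.02,0,0,0],[0,0,0.03,0,0,0],[0,0,0.03,0,0,0],[0,0,0.03,0,0,0],[0,0,0.03,0,0,0],[0,0,0.02,0,0,0],[0,0,0.01,0,0,0],[0,0,0,0,0,0],[0,0,0,0,0,0],[0,0,0,0,0,0],[0,0,0,0,0,0],[0,0,0,0,0,0]]]'; python3 -m jog '[[[0,0,0,0,0,0],[0,0,0,0,0,0],[0,0,0,0,0,0],[0,0,0,0,0,0],[0,0,0,0,0,0],[0,0,0,0,0,0],[0,0,0,0,0,0],[0,0,0,0,0,0],[0,0,0,0,0,0],[0,0,0,0,0,0],[0,0,0,0,0,0],[0,0,0,0,0,0]]]'; python3 -m jog '[[[0,0,0,0,0,0],[0,0,0,0,0,0],[0,0,0,0,0,0],[0,0,0,0,0,0]]]'
python3 - <<'E'
from h import *
left([.535,-.2095,.056])
s=grab("scene","pics/e.png"); i=cv2.imread("pics/e.png")[130:270,140:400]; cv2.imwrite("pics/e2.png",cv2.resize(i,(780,420),interpolation=2))
E
```

```text
clock: 9.48
tool_pos: [0.5348, -0.2105, 0.0576]
eef_rot: [0.185, 0.983, -0.0, 0.0]
contact_force: [-0.9, -0.2, -0.3]
opening: 0.229
finger_force: 0.0
clock: 10.98
tool_pos: [0.5346, -0.2105, 0.0574]
eef_rot: [0.185, 0.983, 0.0, -0.0]
contact_force: [0.2, -0.9, 0.7]
opening: 0.226
finger_force: 0.0
clock: 11.48
tool_pos: [0.5347, -0.2104, 0.0574]
eef_rot: [0.185, 0.983, 0.0, -0.0]
contact_force: [0.5, -0.3, 0.0]
opening: 0.228
finger_force: 0.0
11.475 [ 0.5347 -0.2104  0.0574] tool shift [0.     0.001  0.0014] zaxis [-0.  0. -1.] F [ 0.53 -0.29  0.  ]
```

View pics/e2.png

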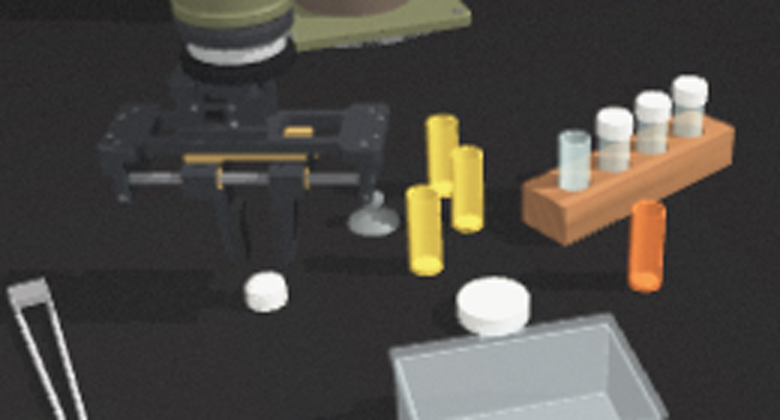

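The final view shows the fingertips just above the loose cap (crop (266,290)), with nothing disturbed. I'm handing the job in.

```bash
python3 -c '
from plant import *
print(finish_job())'
```

```text
the job is handed in; nothing more can be done
None
```

The arm pointed at the open vial (the rack's rightmost hole as seen from the robot) for about 2 s, then at its loose white cap for about 2 s, and finished still over the cap; no contact was seen, and the job is handed in, with no verdict returned.

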